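Open the push-and-turn cap of the tray-cleaner bottle

TASK

The bottle of tray cleaner in the bench holder has a broad child-resistant cap: press the cap down firmly, keep it pressed and turn it anticlockwise until its lugs come free, lift it off and stand it, top up as it came off, in the drip pan without dropping it. A steady push of about 25 N is right; much over 30 N the bottle buckles, and the cap must not be forced round while its lugs are still caught. Leave the open bottle standing in its holder and do not disturb the other bottle, the beaker or the brush.

Things in the scene. Friction and masses are not known exactly. Their poses are not given: they have to be found in the camera images.
- cap_center (a point): the child-resistant cap: grey, round, ribbed, 54 mm across, 33 mm high, open below, 58 g; this point is on its axis half-way up; z up along the axis, turns with the cap. Its skirt covers 14 mm of the neck. It is locked to the neck by three lugs until pushed down; turned free, it lifts straight off.
- liner: the stiffly sprung white sealing disc inside the cap (origin at the centre of its underside, 14 mm above the cap's lower edge while locked); it bears on the rim of the mouth and pushes the cap up. Pressed down on the neck, the cap begins to move at about 6 N, its lugs leave their recesses after 3.5 mm at about 20 N and it is fully down after 4.5 mm at about 24 N.
- cap_edge (a point): centre of the cap's lower edge, 33 mm below its top. Three lugs inside this edge sit under hooked tabs on the neck. Kept down, the cap turns anticlockwise seen from above: after about 0.65 rad the lugs are past the tabs and need no more push, at about 1.45 rad they meet the next tabs. If let up too early it is still caught by the tabs.
- mouth (a point): the bottle's mouth: centre of the rim of its neck (34 mm across), 195 mm above its foot; z up, turns with the bottle. The locked cap's centre lies 2.5 mm above it. The thin plastic shoulder sinks under a push by 2 to 9 mm, more in one bottle than in the next, before it takes the load, so how far the hand goes down does not tell how far the cap is pressed; the force does.
- bottle: the tray-cleaner bottle: white plastic, square, 88 x 88 mm, body 140 mm high, then a sloping shoulder and the neck; about 0.7 to 1.4 kg; origin at the centre of its foot, z up. It stands loose in one of the holder's two pockets (about 2 mm of play), which keeps it from turning; nothing holds it down.
- holder_base (a point): the sheet-steel bottle holder fixed to the bench, base plate 124 x 236 x 3 mm; this point is at the centre of its underside; the two square pockets (92 mm wide inside, walls up to 58 mm) have their centres at y = +56 and -56 mm in its frame
- pan_floor (a point): the drip pan fixed on the bench, white plastic, square, 160 x 160 mm, 17 mm high with its rolled rim (154 mm wide inside); this point is at the centre of its inner floor, 2 mm above the bench; x and y along its sides
- spare_top (a point): bystander: the other bottle in the holder, same body, with an ordinary small screw cap (29 mm across); this point is at the top of that cap, 190 mm above its foot
- beaker_center (a point): bystander: clear plastic measuring beaker, 84 mm across, 110 mm high; this point is half-way up on its axis
- brush_center (a point): bystander: tray brush, 170 x 55 x 52 mm, lying on its bristles; this point is at its centre
Mind the look-alikes: they are no part of the job. What is shaped like the bottle but orange is not meant.

How it is judged:
By the outcome, as a careful person would: the job done as asked, in the order asked, and still so for the second after the job is handed in, with the robot touching nothing.
It also fails if it takes over 64 s, if anything falls off the work surface, if the arm or the gripper's body presses on something with over 40 N, if the wrist force passes 120 N, or if a joint passes its speed limit or range.

ROBOT

A 6-joint arm with a two-finger parallel gripper is mounted at the origin on the work surface. World frame = base frame: x ahead of the robot, y to its left, z up, the work surface at z = 0. Lengths are in m, angles in rad, forces in N, time in s.
With the tool pointing down it reaches from about 0.3 to 0.775 m from the base axis. Payload 14.6 kg.
Tool frame: the origin (TCP) lies on the centre line of the jaws, within the pads' length; the fingertips stand 19 mm ahead of it and the grasp point (between the pads) is the TCP; y points along the fingers, x is the direction in which the jaws open and shut, and the axes are right-handed (so a half turn about y gives the same grasp; the last joint's range is limited). The gripper opens to 94 mm and grips with 3 to 60 N. Pads are 16 mm wide; open, the fingers measure 119 mm over their backs; the gripper's body (75 mm by 177 mm) begins 78 mm behind the grasp point.
Start: joints at [1.071, 0.3, 1.521, -0, 1.321, -0.067], TCP at [0.231, 0.499, 0.224] pointing down, gripper open.
Joint ranges: [-3.03, 3.03], [-0.79, 2.21], [0.23, 2.52], [-1.04, 4.18], [0, 3.07], [-2.55, 2.55]. Speed limits (rad/s): [2.22, 2.22, 2.57, 3.14, 3.14, 3.14].

INTERFACE

Orientations are given as [roll, pitch, yaw] about the fixed x, y, z axes, in that order (R = Rz(yaw) Ry(pitch) Rx(roll)).
In Python, from station import get_obs, cams, workorder gives the robot as it stands.
- The arm moves only by the shell command python3 -m handwheel 'ROWS' [FORCE]. ROWS is JSON, a list of rows, each an object of numbers: "fingers": the opening, from -1 (shut) to 1 (fully open); "x", "y", "z": the shift along the tool's x, y, z in m; "spin": the turn about the tool's y in degrees. In form: [{"fingers": .., "x": .., "y": .., "z": .., "spin": ..}, ...]. A call has exactly 10 rows; each row is the pose to reach, as a shift and turn from the pose commanded when the call began, along the tool's axes at that moment; what a row does not reach only later rows make up. A row lasts 1/10 s, in which the tool goes at most 50 mm and 8.59 degrees, less where a joint would pass 70% of its speed; a pose out of reach is approached as far as the arm can. A call with a gripper value outside its range is refused whole. The fingers move at their own pace and stop on an object; FORCE is the grip in N (left out, the last holds). Time passes only in rows, so rows that repeat a pose let the fingers close, or fill a call up. It gives the time, the measured TCP pose, the force and the opening at its end, in the units of the state.
- get_obs(): the state, without advancing time (a new reading comes with each control period).
- cams.camera(name): name is "scene" or "top"; returns (picture, depth): 400x640x3 uint8, red, green, blue; 400x640 float32, m along the optical axis (not along the pixel's ray), 0 where there is no reading.
- cams.get_calibration(name): a dict with "fx", "fy", "cx", "cy" (pixels), "view" (4x4, takes a point from world to camera coordinates). Camera axes: x right, y down, z forward; pixel columns grow to the right and rows downward; lengths in m; the calibration is good to about 2 mm. A picture is of the moment at which its call begins. get_calibration takes no time and is no camera call.
- workorder.hand_in(): hands the job in, once; it reports no verdict.
The state is a dict: "time_s": time; "qpos": joint angles; "joint_vel": joint speeds; "tau": joint torques, N m; "ee_pos": TCP position; "eef_rot": TCP orientation; "force": force on the tool from outside, world axes, zero at the start; "moment": the same for the moment, N m; "grip_width": finger opening in m.
Only numpy, scipy, OpenCV 4.12 (cv2) and the standard library are available. Lean on these libraries where they do the work, as an engineer would, in place of code of your own. Each camera call takes 0.05 s, during which the arm holds its last target. There are 200 camera calls.

## Working session

There is one attempt and no reset: what is moved stays moved. The work goes in short steps, Python scripts to look and compute and a shell command to move; the robot and the scene stay as the last step left them, time stands still between calls to the robot, and variables do not carry over. Pictures are saved under pics/ and viewed, about 8 in all and at most 12, crops included, and the job is handed in when it is done.

```bash
mkdir -p pics; python3 - <<'E'
from station import get_obs,cams
import cv2,numpy as np
o=get_obs(); print({k:np.round(v,3).tolist() for k,v in o.items()})
for n in("scene","top"):
    p,d=cams.camera(n); cv2.imwrite(f'pics/{n}0.png',p[...,::-1]); np.save(f'pics/{n}0.npy',d); c=cams.get_calibration(n); print(n,c['fx'],c['fy'],c['cx'],c['cy'],np.round(c['view'],3).tolist())
E
```

```text
{'time_s': 0.0, 'qpos': [1.071, 0.3, 1.522, 0.0, 1.321, -0.067], 'joint_vel': [-0.001, -0.0, 0.0, -0.002, -0.0, -0.002], 'tau': [-0.003, -53.18, -35.273, 0.071, 0.024, -0.0], 'ee_pos': [0.231, 0.499, 0.224], 'eef_rot': [-1.571, 0.001, 1.138], 'force': [-0.016, -0.995, 0.209], 'moment': [0.028, 0.053, 0.014], 'grip_width': 0.094}
scene 379.62965221111415 379.62965221111415 327.73413994938903 202.72930731138806 [[0.668, 0.744, 0.006, -0.339], [0.552, -0.49, -0.675, -0.159], [-0.499, 0.454, -0.738, 1.412], [0.0, 0.0, 0.0, 1.0]]
top 467.38944892359524 467.38944892359524 330.5122303831977 202.98748918416334 [[-0.002, -1.0, -0.004, 0.009], [-0.98, 0.003, -0.2, 0.485], [0.2, 0.003, -0.98, 1.541], [0.0, 0.0, 0.0, 1.0]]
```

View pics/scene0.png

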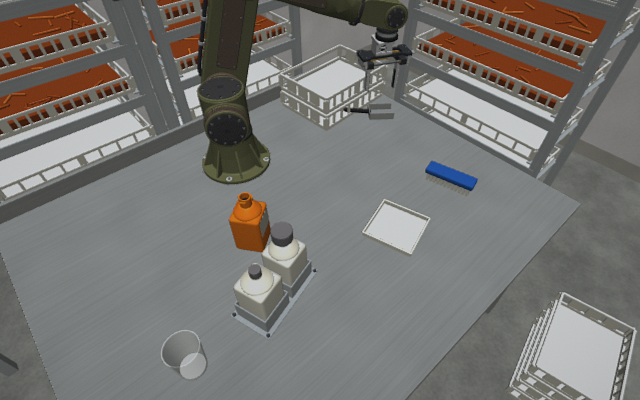

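View pics/top0.png

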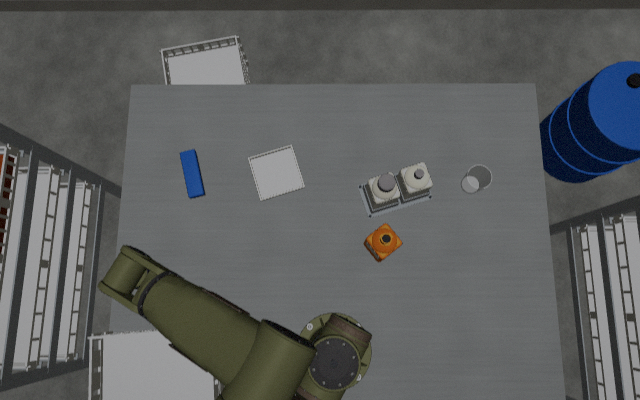

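The scene view shows three candidates: the broad grey cap on the white bottle at scene (283,233) / top (386,183), the small-capped white spare at (255,271) / (419,174), and the orange bottle at (245,205) / (384,241). I choose the first. I'll measure it and check with one crop.

```bash
cat > h.py <<'E'
import numpy as np,cv2
from station import get_obs,cams
def ray(n,u,v,z):
    c=cams.get_calibration(n);V=np.array(c['view']);R,t=V[:3,:3],V[:3,3]
    o=-R.T@t; d=R.T@np.array([(u-c['cx'])/c['fx'],(v-c['cy'])/c['fy'],1]); return o+d*(z-o[2])/d[2]
def cloud(n,d):
    c=cams.get_calibration(n);V=np.array(c['view']);R,t=V[:3,:3],V[:3,3]
    v,u=np.mgrid[:400,:640]; P=np.stack([(u-c['cx'])/c['fx']*d,(v-c['cy'])/c['fy']*d,d],-1)
    return (P-t)@R
E
python3 - <<'E'
from h import *
ims=[]
for n,(u,v) in dict(scene=(283,233),top=(386,183)).items():
    p=cv2.imread(f'pics/{n}0.png');d=np.load(f'pics/{n}0.npy');W=cloud(n,d)
    ims.append(cv2.resize(p[v-45:v+45,u-50:u+50],(400,360),interpolation=cv2.INTER_CUBIC))
    near=np.zeros(d.shape,bool);near[v-22:v+22,u-22:u+22]=1
    for nm,zl,zh in(("captop",.208,.23),):
        m=near&(W[...,2]>zl)&(W[...,2]<zh)&(d>0)
        c=cv2.minEnclosingCircle(np.argwhere(m)[:,::-1].astype(np.float32))
        print(n,nm,m.sum(),np.median(W[m],0).round(4),W[m].min(0).round(4),W[m].max(0).round(4),c, ray(n,*c[0],.217).round(4), 'zmed',np.median(W[m][:,2]))
    b=(p.min(-1)>190)
    cs=[c for c in cv2.findContours(b.astype(np.uint8),0,1)[0] if cv2.contourArea(c)>500]
    for c in cs:
        r=cv2.minAreaRect(c); print(n,'white',np.round(r[0]),np.round(r[1]))
cv2.imwrite('pics/crop.png',np.hstack(ims))
for n,px in dict(scene=[(388,200),(431,208),(411,253),(363,232)],top=[(248,158),(296,145),(305,187),(261,201)]).items():
    q=np.array([ray(n,*a,.017) for a in px]);print(n,'pan',q.round(3).tolist(),q.mean(0).round(4),np.linalg.norm(np.diff(q,axis=0),axis=1).round(3))
q=np.array([ray('top',*a,.003) for a in [(359,185),(370,216),(431,196)]]);print('holder',q.round(3).tolist())
E
```

```text
scene captop 349 [ 0.5242 -0.1691  0.216 ] [ 0.4941 -0.1943  0.2081] [ 0.5484 -0.1412  0.2195] ((280.8529357910156, 230.7058868408203), 11.18526840209961) [ 0.5248 -0.1694  0.217 ] zmed 0.21597685275667755
scene white [566. 344.] [53. 65.]
scene white [395. 227.] [55. 36.]
scene white [ 68. 146.] [ 23. 154.]
scene white [ 59. 122.] [  5. 127.]
scene white [483. 111.] [132.  20.]
scene white [332.  79.] [28. 64.]
top captop 246 [ 0.5181 -0.1635  0.2172] [ 0.4922 -0.1913  0.2081] [ 0.5449 -0.1385  0.2253] ((386.3795166015625, 181.3674774169922), 8.783403396606445) [ 0.5175 -0.1641  0.217 ] zmed 0.2171862362854709
scene pan [[0.52, 0.256, 0.017], [0.637, 0.334, 0.017], [0.707, 0.148, 0.017], [0.559, 0.098, 0.017]] [0.6058 0.2091 0.017 ] [0.14  0.199 0.156]
top pan [[0.655, 0.3, 0.017], [0.703, 0.13, 0.017], [0.549, 0.097, 0.017], [0.499, 0.25, 0.017]] [0.6013 0.1942 0.017 ] [0.176 0.158 0.16 ]
holder [[0.559, -0.093, 0.003], [0.447, -0.13, 0.003], [0.518, -0.345, 0.003]]
```

View pics/crop.png

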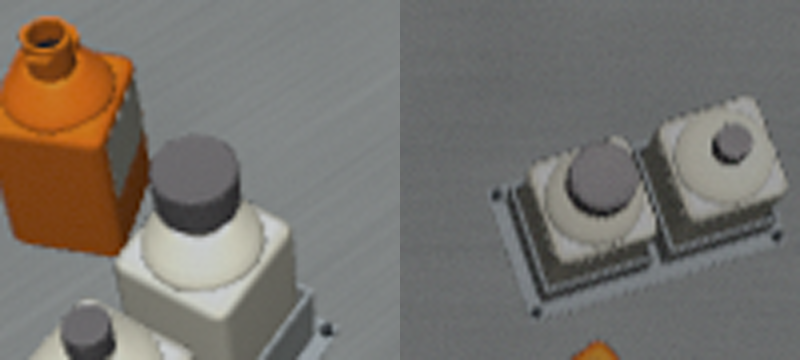

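The crop shows the broad ribbed-grey cap on the white bottle, at about scene (282,230) and top (386,182), so the choice is right. The two views disagree by about 8 mm, so I'll refine the centre with a brightness mask of the top face.

```bash
python3 - <<'E'
from h import *
for n,(u,v) in dict(scene=(282,230),top=(386,181)).items():
    p=cv2.imread(f'pics/{n}0.png');g=p.mean(-1); sat=np.ptp(p.astype(int),axis=-1)
    print(n,g[v,u-14:u+15].round().astype(int),g[v-14:v+15,u].round().astype(int), p[v,u],p[v-12,u-13])
    t=g[v-2:v+3,u-2:u+3].mean(); m=((abs(g-t)<14)).astype(np.uint8)
    m=cv2.morphologyEx(m,cv2.MORPH_OPEN,np.ones((3,3),np.uint8))
    w=np.zeros_like(m);w[v-16:v+17,u-16:u+17]=1
    k,l,s,c=cv2.connectedComponentsWithStats(m*w); i=l[v,u]; print(s[i],c[i],[ray(n,*c[i],z).round(4).tolist() for z in(.213,.217,.221)])
    for name,b0 in(('pan',(340,180,460,270) if n=='scene' else (235,130,320,215)),):
        x0,y0,x1,y1=b0; mm=np.zeros_like(m); mm[y0:y1,x0:x1]=(p[y0:y1,x0:x1].min(-1)>170)
        c=max(cv2.findContours(mm,0,1)[0],key=cv2.contourArea); r=cv2.convexHull(c); ap=cv2.approxPolyDP(r,5,True)[:,0]
        print(ap.tolist()); q=np.array([ray(n,*a,.015) for a in ap]);print(q.round(3).tolist())
E
```

```text
scene [ 46  40  75 104 106 107 107 107 107 107 106 106 106 106 107 107 107 106
 107 106 106 107 106 100  93 125 133 131 131] [128 127 129 131 132 121 111 110 109 107 107 107 107 107 107 106 106 107
 107 106 103 107  99  69  59  60  61  59  61] [108 106 107] [126 126 124]
[271 222  22  17 295] [281.06101695 229.57288136] [[0.5196, -0.1653, 0.213], [0.5223, -0.1669, 0.217], [0.5251, -0.1686, 0.221]]
[[384, 199], [429, 217], [411, 253], [362, 231]]
[[0.507, 0.251, 0.015], [0.655, 0.3, 0.015], [0.707, 0.149, 0.015], [0.553, 0.1, 0.015]]
top [158 144 131 138 142 115  69 107 105 109 107 107 108 109 111 109 108 106
 108 108 105 110 105 102  71 112  62  58  54] [104 105 105 106 104 107 100 101 110 110 112 111 110 109 111 108 108 106
 108 106 105 103  92  59  26 114 147 144 143] [111 110 111] [107 104 102]
[370 165  33  24 514] [385.1536965  174.12645914] [[0.5415, -0.1614, 0.213], [0.5404, -0.161, 0.217], [0.5394, -0.1605, 0.221]]Traceback (most recent call last):
  File "<stdin>", line 11, in <module>
ValueError: max() iterable argument is empty
```

```bash
python3 -m handwheel '[{"fingers":1,"x":0,"y":-0.04,"z":0,"spin":0},{"fingers":1,"x":-0.02,"y":-0.08,"z":-0.02,"spin":5},{"fingers":1,"x":-0.05,"y":-0.09,"z":-0.05,"spin":10},{"fingers":1,"x":-0.08,"y":-0.09,"z":-0.085,"spin":16},{"fingers":1,"x":-0.11,"y":-0.09,"z":-0.12,"spin":22},{"fingers":1,"x":-0.14,"y":-0.09,"z":-0.155,"spin":28},{"fingers":1,"x":-0.17,"y":-0.09,"z":-0.19,"spin":34},{"fingers":1,"x":-0.20,"y":-0.09,"z":-0.225,"spin":40},{"fingers":1,"x":-0.22,"y":-0.09,"z":-0.25,"spin":44},{"fingers":1,"x":-0.24,"y":-0.09,"z":-0.27,"spin":45}]'; cat >> h.py <<'E'
def to(x,y,z):
    # shift in tool axes from measured pose
    from scipy.spatial.transform import Rotation as R
    o=get_obs(); M=R.from_euler('xyz',o['eef_rot']).as_matrix()
    print('t',round(o['time_s'],2),'pos',np.round(o['ee_pos'],4),'rot',np.round(o['eef_rot'],3),'j6',np.round(o['qpos'][5],2),'F',np.round(o['force'],1),'w',round(o['grip_width'],4),'shift',np.round(M.T@(np.array([x,y,z])-o['ee_pos']),4))
E
python3 -c "
from h import *;to(.52,-.1665,.31)"
```

```text
time_s: 1.1
ee_pos: [0.3756, 0.1665, 0.3143]
eef_rot: [-1.571, 0.0, 0.349]
force: [-0.4, 0.9, 0.2]
grip_width: 0.0941
t 1.1 pos [0.3756 0.1665 0.3143] rot [-1.571  0.     0.349] j6 -0.02 F [-0.4  0.9  0.2] w 0.0941 shift [ 0.0219  0.0043 -0.3622]
```

```bash
python3 -m handwheel '[{"fingers":1,"x":0.002,"y":0,"z":-0.04,"spin":5},{"fingers":1,"x":0.004,"y":0,"z":-0.08,"spin":10},{"fingers":1,"x":0.007,"y":0,"z":-0.12,"spin":16},{"fingers":1,"x":0.01,"y":0,"z":-0.16,"spin":22},{"fingers":1,"x":0.012,"y":0,"z":-0.2,"spin":28},{"fingers":1,"x":0.015,"y":0,"z":-0.24,"spin":34},{"fingers":1,"x":0.017,"y":0,"z":-0.28,"spin":40},{"fingers":1,"x":0.02,"y":0,"z":-0.32,"spin":44},{"fingers":1,"x":0.022,"y":0,"z":-0.35,"spin":45},{"fingers":1,"x":0.022,"y":0,"z":-0.362,"spin":45}]'; python3 -c "
from h import *;to(.52,-.1665,.235)
p,d=cams.camera('scene');cv2.imwrite('pics/s1.png',cv2.resize(p[130:310,180:380,::-1],(800,720))[:600])"
```

```text
time_s: 2.1
ee_pos: [0.5211, -0.1661, 0.3135]
eef_rot: [-1.571, 0.001, -0.435]
force: [-0.8, 0.6, -0.6]
grip_width: 0.0942
t 2.1 pos [ 0.5211 -0.1661  0.3135] rot [-1.571e+00  1.000e-03 -4.350e-01] j6 0.06 F [-0.8  0.6 -0.6] w 0.0942 shift [-0.0007  0.0785 -0.0009]
```

View pics/s1.png

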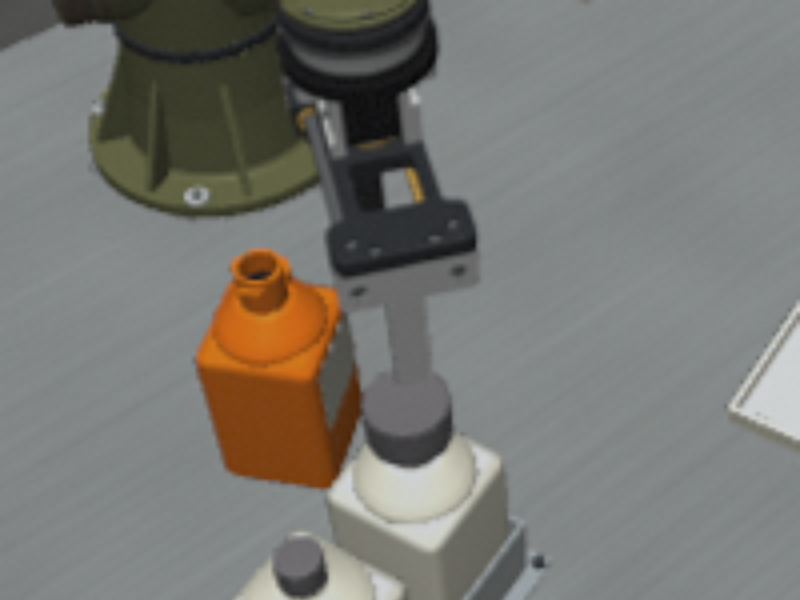

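The gripper stands above the cap and its jaws straddle the cap axis: finger at crop x≈408, cap at x≈407. Descending.

```bash
python3 -m handwheel '[{"fingers":1,"x":-0.001,"y":0.02,"z":0,"spin":0},{"fingers":1,"x":-0.001,"y":0.04,"z":-0.001,"spin":0},{"fingers":1,"x":-0.001,"y":0.06,"z":-0.001,"spin":0},{"fingers":1,"x":-0.001,"y":0.075,"z":-0.001,"spin":0},{"fingers":1,"x":-0.001,"y":0.088,"z":-0.001,"spin":0},{"fingers":1,"x":-0.001,"y":0.096,"z":-0.001,"spin":0},{"fingers":1,"x":-0.001,"y":0.102,"z":-0.001,"spin":0},{"fingers":1,"x":-0.001,"y":0.107,"z":-0.001,"spin":0},{"fingers":1,"x":-0.001,"y":0.107,"z":-0.001,"spin":0},{"fingers":1,"x":-0.001,"y":0.107,"z":-0.001,"spin":0}]'
python3 -c "
from h import *;to(.52,-.1665,.206)
p,d=cams.camera('scene');cv2.imwrite('pics/s2.png',cv2.resize(p[160:290,220:350,::-1],(600,600)))"
```

```text
time_s: 3.15
ee_pos: [0.5196, -0.1645, 0.2078]
eef_rot: [-1.571, -0.001, -0.433]
force: [0.2, 0.0, 0.7]
grip_width: 0.0944
t 3.15 pos [ 0.5196 -0.1645  0.2078] rot [-1.571e+00 -1.000e-03 -4.330e-01] j6 0.06 F [0.2 0.  0.7] w 0.0944 shift [ 0.0012  0.0018 -0.0016]
```

View pics/s2.png

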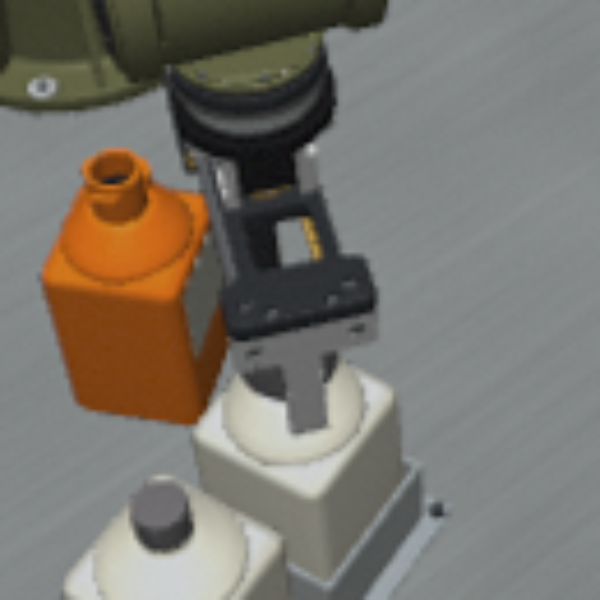

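```bash
python3 - <<'E'
from h import *
from scipy.spatial.transform import Rotation as R
o=get_obs();M=R.from_euler('xyz',o['eef_rot']).as_matrix()
p,d=cams.camera('scene');W=cloud('scene',d);T=(W-o['ee_pos'])@M
# near finger: tool x .045-.065, y -0.01..0.02
m=(T[...,0]>.042)&(T[...,0]<.07)&(abs(T[...,2])<.03)&(T[...,1]>-.02)&(T[...,1]<.022)&(d>0)
q=T[m];print(m.sum(),q.min(0).round(4),q.max(0).round(4),np.median(q,0).round(4))
for v in range(236,256,3):
    u=np.where(m[v])[0]
    if len(u):print(v,u.min(),u.max(),T[v,u.min()].round(4),T[v,u.max()].round(4))
c=[d0-o['ee_pos'] for d0 in(np.array([.520,-.1665,.217]),)];print('cap est in tool',(c@M).round(4))
# visible cap side band in tool frame, shoulder dome apex symmetrical centre
m=(abs(T[...,0])<.035)&(T[...,1]>-.006)&(T[...,1]<.022)&(abs(T[...,2])<.04)&(d>0)
q=T[m];print('cap',m.sum(),q.min(0).round(4),q.max(0).round(4))
E
```

```text
66 [ 0.0504 -0.0198 -0.011 ] [0.0627 0.0121 0.0081] [ 0.0606 -0.004  -0.0022]
245 289 289 [ 0.0608 -0.0189  0.0058] [ 0.0608 -0.0189  0.0058]
248 282 290 [ 0.0599 -0.0127 -0.0109] [ 0.0611 -0.007   0.0073]
251 282 290 [ 0.0504  0.0121 -0.0109] [0.061  0.0049 0.0065]
cap est in tool [[ 0.0012 -0.0091 -0.0016]]
cap 61 [ 0.0104 -0.0049 -0.0274] [0.0297 0.0216 0.0217]
```

```bash
python3 -m handwheel '[{"fingers":0.25,"x":0,"y":0,"z":0,"spin":0},{"fingers":0.25,"x":0,"y":0,"z":0,"spin":0},{"fingers":0.2,"x":0,"y":0,"z":0,"spin":0},{"fingers":0.15,"x":0,"y":0,"z":0,"spin":0},{"fingers":0.1,"x":0,"y":0,"z":0,"spin":0},{"fingers":-1,"x":0,"y":0,"z":0,"spin":0},{"fingers":-1,"x":0,"y":0,"z":0,"spin":0},{"fingers":-1,"x":0,"y":0,"z":0,"spin":0},{"fingers":-1,"x":0,"y":0,"z":0,"spin":0},{"fingers":-1,"x":0,"y":0,"z":0,"spin":0}]' 50
python3 -c "
from h import *;to(.52,-.1665,.206)"
```

```text
time_s: 4.25
ee_pos: [0.5196, -0.1645, 0.2075]
eef_rot: [-1.571, -0.0, -0.433]
force: [1.5, -1.1, 0.3]
grip_width: 0.053
t 4.25 pos [ 0.5196 -0.1645  0.2075] rot [-1.571 -0.    -0.433] j6 0.06 F [ 1.5 -1.1  0.3] w 0.053 shift [ 0.0012  0.0015 -0.0016]
```

```bash
python3 -m handwheel '[{"fingers":-1,"x":0,"y":0.0005,"z":0,"spin":0},{"fingers":-1,"x":0,"y":0.001,"z":0,"spin":0},{"fingers":-1,"x":0,"y":0.0015,"z":0,"spin":0},{"fingers":-1,"x":0,"y":0.002,"z":0,"spin":0},{"fingers":-1,"x":0,"y":0.0025,"z":0,"spin":0},{"fingers":-1,"x":0,"y":0.003,"z":0,"spin":0},{"fingers":-1,"x":0,"y":0.003,"z":0,"spin":0},{"fingers":-1,"x":0,"y":0.003,"z":0,"spin":0},{"fingers":-1,"x":0,"y":0.003,"z":0,"spin":0},{"fingers":-1,"x":0,"y":0.003,"z":0,"spin":0}]' 60
python3 -c "
from h import *;to(.52,-.1665,.206)"
```

```text
time_s: 5.25
ee_pos: [0.5195, -0.1645, 0.2045]
eef_rot: [-1.571, -0.0, -0.433]
force: [3.2, -1.8, 2.8]
grip_width: 0.0529
t 5.25 pos [ 0.5195 -0.1645  0.2045] rot [-1.571 -0.    -0.433] j6 0.06 F [ 3.2 -1.8  2.8] w 0.0529 shift [ 0.0013 -0.0015 -0.0016]
```

```bash
python3 -m handwheel '[{"fingers":-1,"x":0,"y":0.0005,"z":0,"spin":0},{"fingers":-1,"x":0,"y":0.001,"z":0,"spin":0},{"fingers":-1,"x":0,"y":0.0015,"z":0,"spin":0},{"fingers":-1,"x":0,"y":0.002,"z":0,"spin":0},{"fingers":-1,"x":0,"y":0.0025,"z":0,"spin":0},{"fingers":-1,"x":0,"y":0.003,"z":0,"spin":0},{"fingers":-1,"x":0,"y":0.003,"z":0,"spin":0},{"fingers":-1,"x":0,"y":0.003,"z":0,"spin":0},{"fingers":-1,"x":0,"y":0.003,"z":0,"spin":0},{"fingers":-1,"x":0,"y":0.003,"z":0,"spin":0}]'
python3 -c "
from h import *;to(.52,-.1665,.206)"
```

```text
time_s: 6.25
ee_pos: [0.5197, -0.1646, 0.2022]
eef_rot: [-1.571, -0.001, -0.433]
force: [3.1, -1.3, 10.2]
grip_width: 0.0528
t 6.25 pos [ 0.5197 -0.1646  0.2022] rot [-1.571e+00 -1.000e-03 -4.330e-01] j6 0.06 F [ 3.1 -1.3 10.2] w 0.0528 shift [ 0.0011 -0.0038 -0.0016]
```

```bash
python3 -m handwheel '[{"fingers":-1,"x":0,"y":0.0003,"z":0,"spin":0},{"fingers":-1,"x":0,"y":0.0006,"z":0,"spin":0},{"fingers":-1,"x":0,"y":0.001,"z":0,"spin":0},{"fingers":-1,"x":0,"y":0.0013,"z":0,"spin":0},{"fingers":-1,"x":0,"y":0.0016,"z":0,"spin":0},{"fingers":-1,"x":0,"y":0.002,"z":0,"spin":0},{"fingers":-1,"x":0,"y":0.002,"z":0,"spin":0},{"fingers":-1,"x":0,"y":0.002,"z":0,"spin":0},{"fingers":-1,"x":0,"y":0.002,"z":0,"spin":0},{"fingers":-1,"x":0,"y":0.002,"z":0,"spin":0}]'
python3 -c "
from h import *;to(.52,-.1665,.206)"
```

```text
time_s: 7.25
ee_pos: [0.5198, -0.1645, 0.2008]
eef_rot: [-1.571, -0.002, -0.433]
force: [0.4, -1.1, 14.8]
grip_width: 0.0528
t 7.25 pos [ 0.5198 -0.1645  0.2008] rot [-1.571 -0.002 -0.433] j6 0.06 F [ 0.4 -1.1 14.8] w 0.0528 shift [ 0.001  -0.0052 -0.0017]
```

```bash
python3 -m handwheel '[{"fingers":-1,"x":0,"y":0.0004,"z":0,"spin":0},{"fingers":-1,"x":0,"y":0.0008,"z":0,"spin":0},{"fingers":-1,"x":0,"y":0.0012,"z":0,"spin":0},{"fingers":-1,"x":0,"y":0.0016,"z":0,"spin":0},{"fingers":-1,"x":0,"y":0.002,"z":0,"spin":0},{"fingers":-1,"x":0,"y":0.0023,"z":0,"spin":0},{"fingers":-1,"x":0,"y":0.0026,"z":0,"spin":0},{"fingers":-1,"x":0,"y":0.0026,"z":0,"spin":0},{"fingers":-1,"x":0,"y":0.0026,"z":0,"spin":0},{"fingers":-1,"x":0,"y":0.0026,"z":0,"spin":0}]'
python3 -c "
from h import *;to(.52,-.1665,.206)"
```

```text
time_s: 8.25
ee_pos: [0.5198, -0.1646, 0.199]
eef_rot: [-1.571, -0.003, -0.433]
force: [-4.1, 0.3, 22.5]
grip_width: 0.0528
t 8.25 pos [ 0.5198 -0.1646  0.199 ] rot [-1.571 -0.003 -0.433] j6 0.06 F [-4.1  0.3 22.5] w 0.0528 shift [ 0.001  -0.007  -0.0017]
```

```bash
python3 -m handwheel '[{"fingers":-1,"x":0,"y":0.0003,"z":0,"spin":0},{"fingers":-1,"x":0,"y":0.0006,"z":0,"spin":0},{"fingers":-1,"x":0,"y":0.0009,"z":0,"spin":0},{"fingers":-1,"x":0,"y":0.0009,"z":0,"spin":0},{"fingers":-1,"x":0,"y":0.0009,"z":0,"spin":0},{"fingers":-1,"x":0,"y":0.0009,"z":0,"spin":0},{"fingers":-1,"x":0,"y":0.0009,"z":0,"spin":0},{"fingers":-1,"x":0,"y":0.0009,"z":0,"spin":0},{"fingers":-1,"x":0,"y":0.0009,"z":0,"spin":0},{"fingers":-1,"x":0,"y":0.0009,"z":0,"spin":0}]'
python3 -c "
from h import *;to(.52,-.1665,.206);print(get_obs()['moment'])"
```

```text
time_s: 9.25
ee_pos: [0.5199, -0.1646, 0.1987]
eef_rot: [-1.571, -0.003, -0.433]
force: [-6.0, 1.7, 27.3]
grip_width: 0.0526
t 9.25 pos [ 0.5199 -0.1646  0.1987] rot [-1.571 -0.003 -0.433] j6 0.06 F [-6.   1.7 27.3] w 0.0526 shift [ 0.0009 -0.0073 -0.0017]
[ 0.21383282  1.10455344 -0.01803787]
```

```bash
python3 -m handwheel '[{"fingers":-1,"x":0,"y":-0.0002,"z":0,"spin":-1},{"fingers":-1,"x":0,"y":-0.0002,"z":0,"spin":-2},{"fingers":-1,"x":0,"y":-0.0002,"z":0,"spin":-3},{"fingers":-1,"x":0,"y":-0.0002,"z":0,"spin":-4},{"fingers":-1,"x":0,"y":-0.0002,"z":0,"spin":-5},{"fingers":-1,"x":0,"y":-0.0002,"z":0,"spin":-6},{"fingers":-1,"x":0,"y":-0.0002,"z":0,"spin":-7},{"fingers":-1,"x":0,"y":-0.0002,"z":0,"spin":-8},{"fingers":-1,"x":0,"y":-0.0002,"z":0,"spin":-8},{"fingers":-1,"x":0,"y":-0.0002,"z":0,"spin":-8}]'
python3 -c "
from h import *;to(.52,-.1665,.206);print(get_obs()['moment'])"
```

```text
time_s: 10.25
ee_pos: [0.5202, -0.1647, 0.1987]
eef_rot: [-1.571, -0.004, -0.293]
force: [-1.7, 0.4, 25.2]
grip_width: 0.0527
t 10.25 pos [ 0.5202 -0.1647  0.1987] rot [-1.571 -0.004 -0.293] j6 -0.08 F [-1.7  0.4 25.2] w 0.0527 shift [ 0.0004 -0.0073 -0.0018]
[ 0.05019427  0.43975308 -0.03713568]
```

```bash
python3 -m handwheel '[{"fingers":-1,"x":0,"y":0,"z":0,"spin":-2},{"fingers":-1,"x":0,"y":0,"z":0,"spin":-4},{"fingers":-1,"x":0,"y":0,"z":0,"spin":-6},{"fingers":-1,"x":0,"y":0,"z":0,"spin":-8},{"fingers":-1,"x":0,"y":0,"z":0,"spin":-10},{"fingers":-1,"x":0,"y":0,"z":0,"spin":-12},{"fingers":-1,"x":0,"y":0,"z":0,"spin":-14},{"fingers":-1,"x":0,"y":0,"z":0,"spin":-15},{"fingers":-1,"x":0,"y":0,"z":0,"spin":-15},{"fingers":-1,"x":0,"y":0,"z":0,"spin":-15}]'
python3 -c "
from h import *;to(.52,-.1665,.206);print(get_obs()['moment'])"
```

```text
time_s: 11.25
ee_pos: [0.5203, -0.1647, 0.1987]
eef_rot: [-1.572, -0.004, -0.031]
force: [-0.2, 0.2, 24.0]
grip_width: 0.0527
t 11.25 pos [ 0.5203 -0.1647  0.1987] rot [-1.572 -0.004 -0.031] j6 -0.34 F [-0.2  0.2 24. ] w 0.0527 shift [-0.0002 -0.0073 -0.0018]
[-0.04504465  0.20199305 -0.02013703]
```

```bash
python3 -m handwheel '[{"fingers":-1,"x":0,"y":0.0002,"z":0,"spin":-2},{"fingers":-1,"x":0,"y":0.0002,"z":0,"spin":-4},{"fingers":-1,"x":0,"y":0.0002,"z":0,"spin":-6},{"fingers":-1,"x":0,"y":0.0002,"z":0,"spin":-8},{"fingers":-1,"x":0,"y":0.0002,"z":0,"spin":-10},{"fingers":-1,"x":0,"y":0.0002,"z":0,"spin":-12},{"fingers":-1,"x":0,"y":0.0002,"z":0,"spin":-14},{"fingers":-1,"x":0,"y":0.0002,"z":0,"spin":-16},{"fingers":-1,"x":0,"y":0.0002,"z":0,"spin":-18},{"fingers":-1,"x":0,"y":0.0002,"z":0,"spin":-18}]'
python3 -c "
from h import *;to(.52,-.1665,.206);print(get_obs()['moment'])"
```

```text
time_s: 12.25
ee_pos: [0.5204, -0.1648, 0.1987]
eef_rot: [-1.574, -0.004, 0.284]
force: [-1.1, 0.5, 23.6]
grip_width: 0.0528
t 12.25 pos [ 0.5204 -0.1648  0.1987] rot [-1.574 -0.004  0.284] j6 -0.66 F [-1.1  0.5 23.6] w 0.0528 shift [-0.0008 -0.0073 -0.0015]
[-0.05512861  0.15632701 -0.03914246]
```

```bash
python3 -m handwheel '[{"fingers":-1,"x":0,"y":0.0002,"z":0,"spin":-2},{"fingers":-1,"x":0,"y":0.0002,"z":0,"spin":-4},{"fingers":-1,"x":0,"y":0.0002,"z":0,"spin":-6},{"fingers":-1,"x":0,"y":0.0002,"z":0,"spin":-8},{"fingers":-1,"x":0,"y":0.0002,"z":0,"spin":-10},{"fingers":-1,"x":0,"y":0.0002,"z":0,"spin":-12},{"fingers":-1,"x":0,"y":0.0002,"z":0,"spin":-14},{"fingers":-1,"x":0,"y":0.0002,"z":0,"spin":-16},{"fingers":-1,"x":0,"y":0.0002,"z":0,"spin":-19},{"fingers":-1,"x":0,"y":0.0002,"z":0,"spin":-19}]'
python3 -c "
from h import *;to(.52,-.1665,.206);print(get_obs()['moment'])"
```

```text
time_s: 13.25
ee_pos: [0.5205, -0.1648, 0.1987]
eef_rot: [-1.575, -0.003, 0.616]
force: [-0.3, 0.2, 26.0]
grip_width: 0.0526
t 13.25 pos [ 0.5205 -0.1648  0.1987] rot [-1.575 -0.003  0.616] j6 -0.99 F [-0.3  0.2 26. ] w 0.0526 shift [-0.0013 -0.0073 -0.0011]
[-0.03500013  0.06897927 -0.00747806]
```

```bash
python3 -m handwheel '[{"fingers":-1,"x":0,"y":-0.001,"z":0,"spin":0},{"fingers":-1,"x":0,"y":-0.002,"z":0,"spin":0},{"fingers":-1,"x":0,"y":-0.003,"z":0,"spin":0},{"fingers":-1,"x":0,"y":-0.004,"z":0,"spin":0},{"fingers":-1,"x":0,"y":-0.005,"z":0,"spin":0},{"fingers":-1,"x":0,"y":-0.006,"z":0,"spin":0},{"fingers":-1,"x":0,"y":-0.008,"z":0,"spin":0},{"fingers":-1,"x":0,"y":-0.01,"z":0,"spin":0},{"fingers":-1,"x":0,"y":-0.012,"z":0,"spin":0},{"fingers":-1,"x":0,"y":-0.012,"z":0,"spin":0}]'
python3 -c "
from h import *;to(.52,-.1665,.206);print(get_obs()['moment'])"
```

```text
time_s: 14.25
ee_pos: [0.5192, -0.1643, 0.2076]
eef_rot: [-1.57, 0.001, 0.614]
force: [1.0, -0.8, 2.7]
grip_width: 0.0529
t 14.25 pos [ 0.5192 -0.1643  0.2076] rot [-1.57e+00  1.00e-03  6.14e-01] j6 -0.99 F [ 1.  -0.8  2.7] w 0.0529 shift [-0.0006  0.0016 -0.0022]
[-0.09258027 -0.26989862  0.04870175]
```

Force is still slightly upward (2.7 N), with no sign of a catch. Continuing upward slowly.

```bash
python3 -m handwheel '[{"fingers":-1,"x":0,"y":-0.001,"z":0,"spin":0},{"fingers":-1,"x":0,"y":-0.002,"z":0,"spin":0},{"fingers":-1,"x":0,"y":-0.003,"z":0,"spin":0},{"fingers":-1,"x":0,"y":-0.004,"z":0,"spin":0},{"fingers":-1,"x":0,"y":-0.005,"z":0,"spin":0},{"fingers":-1,"x":0,"y":-0.006,"z":0,"spin":0},{"fingers":-1,"x":0,"y":-0.006,"z":0,"spin":0},{"fingers":-1,"x":0,"y":-0.006,"z":0,"spin":0},{"fingers":-1,"x":0,"y":-0.006,"z":0,"spin":0},{"fingers":-1,"x":0,"y":-0.006,"z":0,"spin":0}]'
python3 -c "
from h import *;to(.52,-.1665,.206);print(get_obs()['moment'])"
```

```text
time_s: 15.25
ee_pos: [0.5194, -0.1644, 0.2137]
eef_rot: [-1.571, 0.0, 0.614]
force: [0.9, 0.4, -0.8]
grip_width: 0.0529
t 15.25 pos [ 0.5194 -0.1644  0.2137] rot [-1.571  0.     0.614] j6 -0.99 F [ 0.9  0.4 -0.8] w 0.0529 shift [-0.0007  0.0077 -0.002 ]
[-0.02297726  0.01676312 -0.0104976 ]
```

Only the cap's weight is on the wrist, so the cap is free of the bottle. Lifting clear, then a look.

```bash
python3 -m handwheel '[{"fingers":-1,"x":0,"y":-0.004,"z":0,"spin":0},{"fingers":-1,"x":0,"y":-0.01,"z":0,"spin":0},{"fingers":-1,"x":0,"y":-0.018,"z":0,"spin":0},{"fingers":-1,"x":0,"y":-0.03,"z":0,"spin":0},{"fingers":-1,"x":0,"y":-0.043,"z":0,"spin":0},{"fingers":-1,"x":0,"y":-0.056,"z":0,"spin":0},{"fingers":-1,"x":0,"y":-0.068,"z":0,"spin":0},{"fingers":-1,"x":0,"y":-0.075,"z":0,"spin":0},{"fingers":-1,"x":0,"y":-0.08,"z":0,"spin":0},{"fingers":-1,"x":0,"y":-0.08,"z":0,"spin":0}]'
python3 -c "
from h import *;to(.605,.198,.29)
p,d=cams.camera('scene');cv2.imwrite('pics/s3.png',cv2.resize(p[140:340,200:460,::-1],(780,600)))"
```

```text
time_s: 16.25
ee_pos: [0.5195, -0.1645, 0.2942]
eef_rot: [-1.571, -0.0, 0.614]
force: [0.3, -0.1, -0.6]
grip_width: 0.0527
t 16.25 pos [ 0.5195 -0.1645  0.2942] rot [-1.571 -0.     0.614] j6 -0.99 F [ 0.3 -0.1 -0.6] w 0.0527 shift [0.2788 0.0042 0.2469]
```

View pics/s3.png

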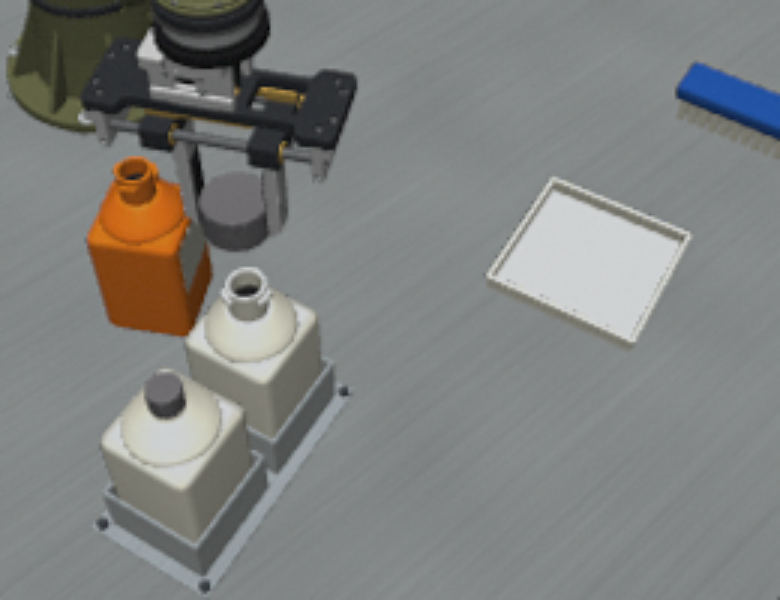

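The cap hangs level in the jaws (crop 235,210). The open bottle stands in its holder with its mouth at (247,288), and the pan lies at (590,262), clear. Carrying it over.

```bash
python3 -m handwheel '[{"fingers":-1,"x":0.01,"y":0,"z":0.009,"spin":0},{"fingers":-1,"x":0.03,"y":0,"z":0.027,"spin":0},{"fingers":-1,"x":0.056,"y":0,"z":0.05,"spin":0},{"fingers":-1,"x":0.084,"y":0,"z":0.075,"spin":0},{"fingers":-1,"x":0.112,"y":0,"z":0.1,"spin":0},{"fingers":-1,"x":0.14,"y":0,"z":0.124,"spin":0},{"fingers":-1,"x":0.168,"y":0,"z":0.149,"spin":0},{"fingers":-1,"x":0.196,"y":0,"z":0.173,"spin":0},{"fingers":-1,"x":0.22,"y":0,"z":0.195,"spin":0},{"fingers":-1,"x":0.24,"y":0,"z":0.213,"spin":0}]'
python3 -c "
from h import *;to(.605,.199,.12)"
```

```text
time_s: 17.3
ee_pos: [0.5925, 0.1507, 0.2931]
eef_rot: [-1.57, 0.001, 0.616]
force: [0.4, 0.3, -0.5]
grip_width: 0.0527
t 17.3 pos [0.5925 0.1507 0.2931] rot [-1.57e+00  1.00e-03  6.16e-01] j6 -0.43 F [ 0.4  0.3 -0.5] w 0.0527 shift [0.0383 0.173  0.032 ]
```

```bash
python3 -m handwheel '[{"fingers":-1,"x":0.018,"y":0,"z":0.015,"spin":0},{"fingers":-1,"x":0.032,"y":0.01,"z":0.027,"spin":0},{"fingers":-1,"x":0.038,"y":0.03,"z":0.032,"spin":0},{"fingers":-1,"x":0.038,"y":0.055,"z":0.032,"spin":0},{"fingers":-1,"x":0.038,"y":0.085,"z":0.032,"spin":0},{"fingers":-1,"x":0.038,"y":0.115,"z":0.032,"spin":0},{"fingers":-1,"x":0.038,"y":0.14,"z":0.032,"spin":0},{"fingers":-1,"x":0.038,"y":0.16,"z":0.032,"spin":0},{"fingers":-1,"x":0.038,"y":0.173,"z":0.032,"spin":0},{"fingers":-1,"x":0.038,"y":0.173,"z":0.032,"spin":0}]'
python3 - <<'E'
from h import *
to(.605,.199,.04)
p,d=cams.camera('scene');W=cloud('scene',d);cv2.imwrite('pics/s4.png',cv2.resize(p[110:290,300:500,::-1],(660,594)))
o=get_obs()['ee_pos'];T=W-o
m=(np.hypot(T[...,0],T[...,1])<.026)&(d>0)&(abs(T[...,2])<.05);print('cap rel TCP z',np.percentile(T[m][:,2],[0,1,5,50,95,100]).round(4))
E
```

```text
time_s: 18.3
ee_pos: [0.6044, 0.196, 0.1185]
eef_rot: [-1.57, 0.003, 0.614]
force: [-0.1, 0.0, 0.3]
grip_width: 0.0527
t 18.3 pos [0.6044 0.196  0.1185] rot [-1.57   0.003  0.614] j6 -0.36 F [-0.1  0.   0.3] w 0.0527 shift [0.0025 0.0785 0.002 ]
cap rel TCP z [-0.0188 -0.0137  0.0029  0.0067  0.0099  0.0483]
```

View pics/s4.png

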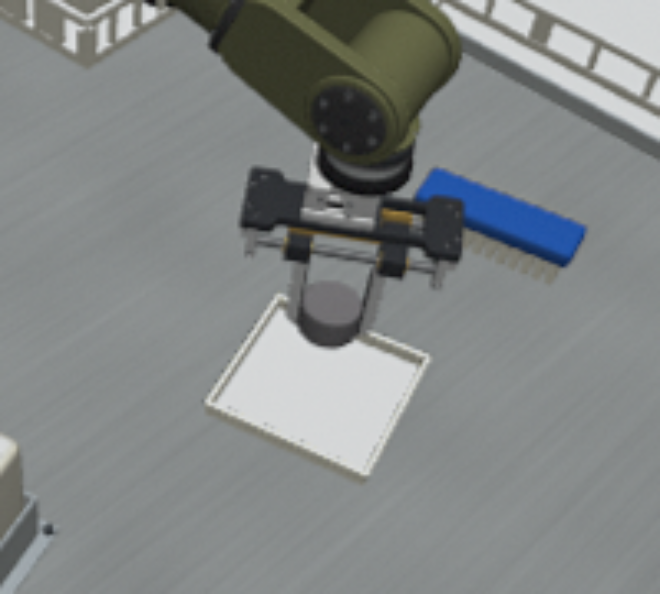

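The cap is held level above the pan (crop 330,312), with its top about 9 mm above the TCP and so its edge about 24 mm below. Contact should come at TCP z≈0.026.

```bash
python3 -m handwheel '[{"fingers":-1,"x":0.001,"y":0.01,"z":0.001,"spin":0},{"fingers":-1,"x":0.002,"y":0.025,"z":0.002,"spin":0},{"fingers":-1,"x":0.002,"y":0.04,"z":0.002,"spin":0},{"fingers":-1,"x":0.002,"y":0.055,"z":0.002,"spin":0},{"fingers":-1,"x":0.002,"y":0.068,"z":0.002,"spin":0},{"fingers":-1,"x":0.002,"y":0.077,"z":0.002,"spin":0},{"fingers":-1,"x":0.002,"y":0.083,"z":0.002,"spin":0},{"fingers":-1,"x":0.002,"y":0.085,"z":0.002,"spin":0},{"fingers":-1,"x":0.002,"y":0.085,"z":0.002,"spin":0},{"fingers":-1,"x":0.002,"y":0.085,"z":0.002,"spin":0}]'
python3 -c "
from h import *;to(.605,.198,.026)"
```

```text
time_s: 19.35
ee_pos: [0.6061, 0.1988, 0.0363]
eef_rot: [-1.571, -0.001, 0.614]
force: [0.8, 0.1, -0.9]
grip_width: 0.0527
t 19.35 pos [0.6061 0.1988 0.0363] rot [-1.571e+00 -1.000e-03  6.140e-01] j6 -0.35 F [ 0.8  0.1 -0.9] w 0.0527 shift [-0.0014  0.0103 -0.    ]
```

```bash
python3 -m handwheel '[{"fingers":-1,"x":0,"y":0.001,"z":0,"spin":0},{"fingers":-1,"x":0,"y":0.002,"z":0,"spin":0},{"fingers":-1,"x":0,"y":0.003,"z":0,"spin":0},{"fingers":-1,"x":0,"y":0.004,"z":0,"spin":0},{"fingers":-1,"x":0,"y":0.005,"z":0,"spin":0},{"fingers":-1,"x":0,"y":0.006,"z":0,"spin":0},{"fingers":-1,"x":0,"y":0.007,"z":0,"spin":0},{"fingers":-1,"x":0,"y":0.008,"z":0,"spin":0},{"fingers":-1,"x":0,"y":0.008,"z":0,"spin":0},{"fingers":-1,"x":0,"y":0.008,"z":0,"spin":0}]'
python3 -c "
from h import *;to(.605,.198,.026)"
```

```text
time_s: 20.35
ee_pos: [0.6059, 0.1988, 0.0277]
eef_rot: [-1.571, 0.0, 0.614]
force: [-0.0, 0.3, -0.5]
grip_width: 0.0527
t 20.35 pos [0.6059 0.1988 0.0277] rot [-1.571  0.     0.614] j6 -0.35 F [-0.   0.3 -0.5] w 0.0527 shift [-0.0012  0.0017 -0.0001]
```

```bash
python3 -m handwheel '[{"fingers":-1,"x":0,"y":0.0004,"z":0,"spin":0},{"fingers":-1,"x":0,"y":0.0008,"z":0,"spin":0},{"fingers":-1,"x":0,"y":0.0012,"z":0,"spin":0},{"fingers":-1,"x":0,"y":0.0016,"z":0,"spin":0},{"fingers":-1,"x":0,"y":0.002,"z":0,"spin":0},{"fingers":-1,"x":0,"y":0.002,"z":0,"spin":0},{"fingers":-1,"x":0,"y":0.002,"z":0,"spin":0},{"fingers":-1,"x":0,"y":0.002,"z":0,"spin":0},{"fingers":-1,"x":0,"y":0.002,"z":0,"spin":0},{"fingers":-1,"x":0,"y":0.002,"z":0,"spin":0}]'
python3 -c "
from h import *;to(.605,.198,.026)"
```

```text
time_s: 21.35
ee_pos: [0.6058, 0.1988, 0.0257]
eef_rot: [-1.571, -0.0, 0.614]
force: [-0.2, 0.6, -0.7]
grip_width: 0.0528
t 21.35 pos [0.6058 0.1988 0.0257] rot [-1.571 -0.     0.614] j6 -0.35 F [-0.2  0.6 -0.7] w 0.0528 shift [-0.0011 -0.0003 -0.0002]
```

```bash
python3 -m handwheel '[{"fingers":-1,"x":0,"y":0.0003,"z":0,"spin":0},{"fingers":-1,"x":0,"y":0.0006,"z":0,"spin":0},{"fingers":-1,"x":0,"y":0.0009,"z":0,"spin":0},{"fingers":-1,"x":0,"y":0.0012,"z":0,"spin":0},{"fingers":-1,"x":0,"y":0.0015,"z":0,"spin":0},{"fingers":-1,"x":0,"y":0.0015,"z":0,"spin":0},{"fingers":-1,"x":0,"y":0.0015,"z":0,"spin":0},{"fingers":-1,"x":0,"y":0.0015,"z":0,"spin":0},{"fingers":-1,"x":0,"y":0.0015,"z":0,"spin":0},{"fingers":-1,"x":0,"y":0.0015,"z":0,"spin":0}]'
python3 -c "
from h import *;to(.605,.198,.026)"
```

```text
time_s: 22.35
ee_pos: [0.606, 0.1988, 0.0254]
eef_rot: [-1.571, -0.0, 0.614]
force: [-5.4, -1.7, 12.7]
grip_width: 0.0527
t 22.35 pos [0.606  0.1988 0.0254] rot [-1.571 -0.     0.614] j6 -0.35 F [-5.4 -1.7 12.7] w 0.0527 shift [-0.0012 -0.0006 -0.0001]
```

Touching the floor at z=0.0254 with 12.7 N. I'll ease off about 1.2 mm, then release.

```bash
python3 -m handwheel '[{"fingers":-1,"x":0,"y":-0.0006,"z":0,"spin":0},{"fingers":-1,"x":0,"y":-0.0011,"z":0,"spin":0},{"fingers":-1,"x":0,"y":-0.0011,"z":0,"spin":0},{"fingers":-1,"x":0,"y":-0.0011,"z":0,"spin":0},{"fingers":0.2,"x":0,"y":-0.0011,"z":0,"spin":0},{"fingers":0.25,"x":0,"y":-0.0011,"z":0,"spin":0},{"fingers":0.3,"x":0,"y":-0.0011,"z":0,"spin":0},{"fingers":0.45,"x":0,"y":-0.0011,"z":0,"spin":0},{"fingers":0.6,"x":0,"y":-0.0011,"z":0,"spin":0},{"fingers":0.6,"x":0,"y":-0.0011,"z":0,"spin":0}]' 10
python3 -c "
from h import *;to(.605,.198,.026)"
```

```text
time_s: 23.35
ee_pos: [0.6058, 0.1988, 0.0253]
eef_rot: [-1.571, 0.0, 0.614]
force: [0.2, 0.0, 0.1]
grip_width: 0.0747
t 23.35 pos [0.6058 0.1988 0.0253] rot [-1.571  0.     0.614] j6 -0.35 F [0.2 0.  0.1] w 0.0747 shift [-0.0011 -0.0007 -0.0002]
```

```bash
python3 -m handwheel '[{"fingers":0.6,"x":0,"y":-0.005,"z":0,"spin":0},{"fingers":0.6,"x":0,"y":-0.015,"z":0,"spin":0},{"fingers":0.6,"x":0,"y":-0.03,"z":0,"spin":0},{"fingers":0.6,"x":0,"y":-0.05,"z":0,"spin":0},{"fingers":0.6,"x":0,"y":-0.08,"z":0,"spin":0},{"fingers":0.6,"x":0,"y":-0.11,"z":0,"spin":0},{"fingers":0.6,"x":0,"y":-0.14,"z":0,"spin":0},{"fingers":0.6,"x":0,"y":-0.17,"z":0,"spin":0},{"fingers":0.6,"x":0,"y":-0.19,"z":0,"spin":0},{"fingers":0.6,"x":0,"y":-0.2,"z":0,"spin":0}]'
python3 - <<'E'
from h import *
to(.605,.198,.026)
p,d=cams.camera('scene');W=cloud('scene',d);cv2.imwrite('pics/s5.png',cv2.resize(p[140:400,150:490,::-1],(782,598)))
m=(np.hypot(W[...,0]-.606,W[...,1]-.199)<.04)&(d>0)&(W[...,2]>.029)&(W[...,2]<.045);print(m.sum(),np.median(W[m],0).round(4))
E
```

```text
time_s: 24.35
ee_pos: [0.6062, 0.1989, 0.2289]
eef_rot: [-1.572, -0.004, 0.614]
force: [0.2, -0.5, -0.4]
grip_width: 0.0754
t 24.35 pos [0.6062 0.1989 0.2289] rot [-1.572 -0.004  0.614] j6 -0.35 F [ 0.2 -0.5 -0.4] w 0.0754 shift [-0.0023  0.2029  0.0003]
194 [0.6078 0.1945 0.0335]
```

View pics/s5.png

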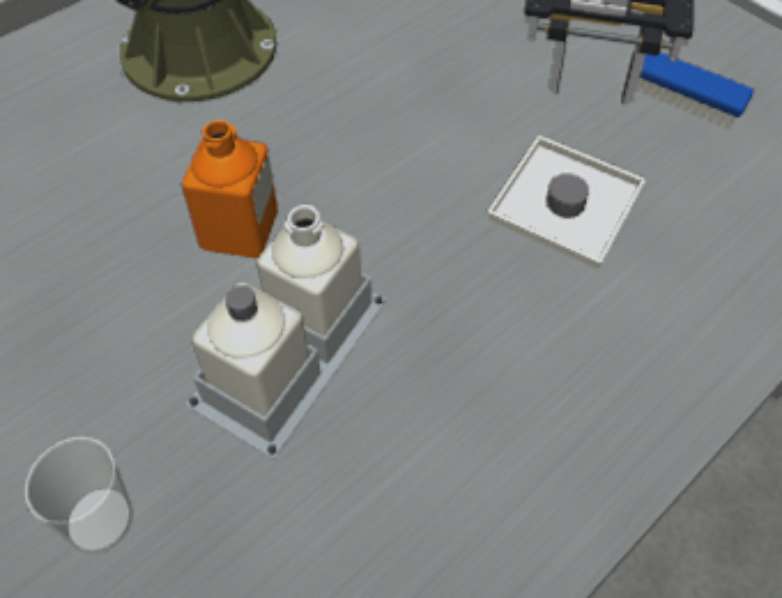

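The cap stands upright in the middle of the pan (crop 568,195), with its top at z≈0.034 as it should be. The open bottle is in its holder (mouth at 303,220), the spare, beaker and brush are where they were, and the gripper is clear. Handing in.

```bash
python3 -c "
from station import workorder;print(workorder.hand_in())"
```

```text
the job is handed in; nothing more can be done
None
```

The cap is off the tray-cleaner bottle and stands top up near the middle of the drip pan. I handed the job in at about 24.4 s of the 64 s allowed.

- **Opening:** I gripped the broad grey cap at 60 N and pressed until it was fully down. The push read 27.3 N just before turning. I then turned it 1.05 rad anticlockwise, with 23.6 to 26 N read at the end of each step. It lifted with no catch, and only its own weight showed on the wrist.
- **Placing:** The cap touched the pan floor at up to 12.7 N. I eased that off before opening the fingers.
- **Last checks:** The cap top measured z ≈ 0.0335 m, against about 0.035 m expected. In the last picture the open bottle stood in its holder, and the spare bottle, beaker, brush and orange bottle looked undisturbed. The gripper was clear, reading under 1 N.
- **Disagreements:** The two cameras put the cap centre about 5 mm apart, so I used the mean, and the grip went on without trouble. The mask I used for the cap and pan in the top view failed, so I set the pan centre from the scene view. My rough corner picks from the top view agreed with it to within about 7 mm.
- **Limits of the checks:** Forces were read only at the end of each one-second step, so brief peaks in between would not have shown.

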